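# Sort the stray sweets and ribbon back into their counter trays

## Task

Two round tins and a ribbon spool lie about on the counter and a gift ballotin stands behind the rail of the little display step. Put each of these four into the tray that already holds a piece of its kind, standing upright (the spool lying flat) on the tray's floor. Leave the pieces already in the trays where they are.

Things in the scene. Friction and masses are not known exactly. Their poses are not given: they have to be found in the camera images.
- tin_small_center (a point): stray round sweet tin with a navy blue body and gold lid, 63 mm diameter, 36 mm high, about 0.14 kg, standing on the counter among the other things. This point is its centre, half-way up (18 mm above its foot), z up.
- tin_large_center (a point): stray round sweet tin with a green body and gold lid, 65 mm diameter, 40 mm high, about 0.14 kg, standing on the counter. This point is its centre, half-way up (20 mm above its foot), z up.
- spool_stray_center (a point): stray ribbon spool with white flanges and gold ribbon, 57 mm diameter, 20 mm high, lying flat on the counter, about 0.035 kg; grasp it across the flanges. This point is its centre, half-way up (10 mm above its underside), z up.
- ballotin_stray_center (a point): stray gold ballotin, 0.12 kg: box 50 (own x, grasp so) x 64 x 52 mm high, plus 20 mm bow (not solid). Point: box centre, 26 mm above its foot, z up. Starts on a fixed step, board 40 mm above the counter. Brass front rail, top 24 mm above the board, about 50 mm from this point towards the robot, parallel to own x; back panel (40 mm above board) as far behind; ends (20 mm) 80 mm either side: lift over.
- tin_tray_floor (a point): wooden tray that already holds the round tin; fixed, one of three equal trays in changing places: outside 250 (own x) x 135 (own y) x 22 mm high, walls 5 mm, inside 240 x 125 mm. Point: centre of the inside floor (5 mm above the counter), z up. The piece in it stands at about own x +80 mm, y 0 (far end); the rest, towards own -x, is empty.
- ballotin_tray_floor (a point): wooden tray that already holds the white ballotin; fixed, one of three equal trays in changing places: outside 250 (own x) x 135 (own y) x 22 mm high, walls 5 mm, inside 240 x 125 mm. Point: centre of the inside floor (5 mm above the counter), z up. The piece in it stands at about own x +80 mm, y 0 (far end); the rest, towards own -x, is empty.
- spool_tray_floor (a point): wooden tray that already holds the red ribbon spool; fixed, one of three equal trays in changing places: outside 250 (own x) x 135 (own y) x 22 mm high, walls 5 mm, inside 240 x 125 mm. Point: centre of the inside floor (5 mm above the counter), z up. The piece in it stands at about own x +80 mm, y 0 (far end); the rest, towards own -x, is empty.
- tin_shown_center (a point): the red-bodied, gold-lidded round tin (69 mm diameter, 42 mm high) that already stands in its tray; loose, must stay as it is. This point is its centre, half-way up, z up.
- ballotin_shown_center (a point): the white ballotin with a red bow (box 50 mm along its own x, 64 mm along own y, 52 mm high; own x lies across the tray) that already stands in its tray; loose, must stay as it is. This point is its centre, half-way up, z up.
- spool_shown_center (a point): the ribbon spool with white flanges and red ribbon (63 mm diameter, 24 mm high) that already stands in its tray; loose, must stay as it is. This point is its centre, half-way up, z up.
Things that resemble listed ones, but are neither listed nor needed, are in the scene too. What is shaped like the part that bears tin_large_center but purple is not meant.

How it is judged:
At the end, for the whole second after the job is handed in: Each stray is in the tray of its kind: centre within 100 mm along and 45 mm across of the tray's centre, resting on its floor (to 5 mm), upright within 0.15 rad, at rest; the three pieces already in the trays moved less than 15 mm and stand upright (x of tin_small_center in the frame of tin_tray_floor between -0.1 and 0.1 m and y of tin_small_center in the frame of tin_tray_floor between -0.045 and 0.045 m and z of tin_small_center in the frame of tin_tray_floor below 0.023 m and angle between each of tin_small_center, tin_large_center, ballotin_stray_center, spool_stray_center, tin_shown_center, ballotin_shown_center, spool_shown_center's own z axis and vertical below 0.15 rad and linear speed of each of tin_small, tin_large, ballotin_stray, spool_stray below 0.02 m/s and x of tin_large_center in the frame of tin_tray_floor between -0.1 and 0.1 m and y of tin_large_center in the frame of tin_tray_floor between -0.045 and 0.045 m and z of tin_large_center in the frame of tin_tray_floor below 0.025 m and x of ballotin_stray_center in the frame of ballotin_tray_floor between -0.1 and 0.1 m and y of ballotin_stray_center in the frame of ballotin_tray_floor between -0.045 and 0.045 m and z of ballotin_stray_center in the frame of ballotin_tray_floor below 0.031 m and x of spool_stray_center in the frame of spool_tray_floor between -0.1 and 0.1 m and y of spool_stray_center in the frame of spool_tray_floor between -0.045 and 0.045 m and z of spool_stray_center in the frame of spool_tray_floor below 0.015 m and distance of each of tin_shown_center, ballotin_shown_center, spool_shown_center from where it was at the start of the episode below 0.015 m); the robot touches nothing.
It also fails if it takes over 120 s, if anything falls off the work surface, if the arm or the gripper's body presses on something with over 40 N, if the wrist force passes 120 N, or if a joint passes its speed limit or range.

## Robot

A 7-joint arm with a two-finger parallel gripper is mounted at the origin on a cart in front of the work surface, level with it; the furniture and walls round the work are solid. World frame = base frame: x ahead of the robot, y to its left, z up, the work surface at z = 0. Lengths are in m, angles in rad, forces in N, time in s.
With the tool pointing down it reaches from about 0.4 to 0.875 m from the base axis. Payload 19.3 kg.
Tool frame: the origin (TCP) lies midway between the tips of the shut fingers; the grasp point (between the pads) lies 19 mm behind it; z points along the fingers, y is the line along which they close (so a half turn about z gives the same grasp; the last joint's range is limited). The gripper opens to 85 mm and grips with 20 to 120 N. Pads are 22 mm wide; open, the fingers measure 114 mm over their backs; the gripper's body (76 mm by 85 mm) begins 54 mm behind the grasp point. The pads swing forward as they close: fully open they stand 13 mm farther back than shut.
Start: joints at [-1.232, 0.521, -0.036, 1.599, 0.021, 1.021, -0.113], TCP at [0.248, 0.573, 0.231] pointing down, gripper open.
Joint ranges: [-2.91, 2.91], [-0.3, 2.13], [-1.5, 1.42], [0.17, 2.43], [-1.26, 4.41], [0.16, 1.93], [-2.52, 2.52]. Speed limits (rad/s): [1.89, 1.89, 2.39, 2.39, 3.01, 3.01, 3.01].

## Interface

Orientations are given as [roll, pitch, yaw] about the fixed x, y, z axes, in that order (R = Rz(yaw) Ry(pitch) Rx(roll)).
In Python, from workcell import * gives the robot as it stands.
- The arm moves only by the shell command python3 -m creep 'ROWS' [FORCE]. ROWS is JSON, a list that holds one entry, the list of rows, each a list of 7 numbers: the closure, from -1 (fully open) to 1 (shut), then the shift along the tool's x, y, z in m, then the turn, a rotation vector about the tool's x, y, z in degrees. A call has 1 to 10 rows; each row shifts and turns the commanded pose from where the row before left it, along the tool's axes as they then stand; what a row does not reach is not made up. A row lasts 1/10 s, in which the tool goes at most 50 mm and 8.59 degrees, less where a joint would pass 70% of its speed; a pose out of reach is approached as far as the arm can. A call is refused whole if a number of a shift passes 0.05 or a number of a turn 8.59, either way. A call with a gripper value outside its range is refused whole. The fingers move at their own pace and stop on an object; FORCE is the grip in N (left out, the last holds). Time passes only in rows, so rows that do not move let the fingers close. It gives the time, the measured TCP pose, the force, the opening and the grip force at its end, in the units of the state.
- observe(): the state, without advancing time (a new reading comes with each control period).
- grab_frame(name): name is "scene" or "top" or "wrist"; returns a dict with "image" (480x640x3 uint8, red, green, blue), "range_z" (480x640 float32, m along the optical axis (not along the pixel's ray), 0 where there is no reading), "fx", "fy", "cx", "cy" (pixels), "R" (3x3) and "t" (3): a world point X has camera coordinates R X + t; the wrist camera has in their place "T_tool_cam" (4x4, takes a point from camera to tool coordinates, whose origin is the TCP and whose axes are the flange's). Camera axes: x right, y down, z forward; pixel columns grow to the right and rows downward; lengths in m; the calibration is good to about 2 mm. A picture is of the moment at which its call begins: read the wrist's pose just before it.
- job_done(): hands the job in; it is judged then, once.
Trained networks look in a picture, given as the dict that the camera call returned (one of the last four; its "shot" number tells which), for a name from the list of things; names that differ only in an ending like _2 or _b are one class to them, and where a whole thing is asked for, a point or a joint stands for the part that bears it (a point fixed in the world has none). Each returns a list of dicts, best first, with "confidence" (0 to 1); they miss things now and then, are a little off and sometimes report something else, mostly with a low value. They report only what shows in the picture. A call takes as long as a camera call. They do not tell look-alikes from the thing itself.
- find_in(picture, thing): "extent" ([centre column, centre row, width, height] in pixels, round what is visible of it).
- outline_of(picture, thing): "region" (480x640 bool, what is visible of it) and "extent" ([centre column, centre row, width, height] in pixels, round what is visible of it).
- tip_of(picture, thing): "position" ([column, row] in pixels: a listed point, or the origin of a listed thing).
The state is a dict: "clock": time; "qpos": joint angles; "qd": joint speeds; "joint_efforts": joint torques, N m; "position": TCP position; "tool_rot": TCP orientation; "force": force on the tool from outside, world axes, zero at the start; "moment": the same for the moment, N m; "grip_width": finger opening in m; "finger_force": force on a finger pad.
Only numpy, scipy, OpenCV 4.12 (cv2) and the standard library are available. Lean on these libraries where they do the work, as an engineer would, in place of code of your own. Each camera call takes 0.05 s, during which the arm holds its last target. There are 200 camera calls.

## Working session

There is one attempt and no reset: what is moved stays moved. The work goes in short steps, Python scripts to look and compute and a shell command to move; the robot and the scene stay as the last step left them, time stands still between calls to the robot, and variables do not carry over. Pictures are saved under pics/ and viewed, at most 14 in all, crops included, and the job is handed in when it is done.

```bash
mkdir -p pics; ls
cat > h.py <<'E'
from workcell import *
import numpy as np, cv2
def save(f,n): cv2.imwrite('pics/'+n,cv2.cvtColor(f['image'],cv2.COLOR_RGB2BGR))
def world(f,u,v,z=None,d=None):
    R=np.array(f['R']);t=np.array(f['t']);r=np.array([(u-f['cx'])/f['fx'],(v-f['cy'])/f['fy'],1])
    c=-R.T@t; w=R.T@r
    if d is None: d=(z-c[2])/w[2]
    return c+w*d
def cloud(f):
    v,u=np.mgrid[:480,:640]; d=f['range_z']
    P=np.stack([(u-f['cx'])/f['fx']*d,(v-f['cy'])/f['fy']*d,d],-1)
    W=(P-np.array(f['t']))@np.array(f['R']); W[d==0]=np.nan
    return W
E
python3 - <<'E'
from h import *
f=grab_frame('top');save(f,'top.png');g=grab_frame('scene');save(g,'scene.png')
print(f['R'],f['t'],f['fx']);s=observe();print(s['position'],s['tool_rot'],s['grip_width'],s['clock'])
E
```

```text
pics
[[-0.02132027 -0.99969821 -0.01220406]
 [-0.98129429  0.02326072 -0.19110327]
 [ 0.19132947  0.0079014  -0.98149407]] [-0.00817976  0.5083719   1.07129053] 549.3201875840842
[0.24835353 0.57324572 0.23080407] [-3.14064638e+00  6.24121936e-05  2.73281242e+00] 0.0851969545284571 0.1
```

View pics/top.png

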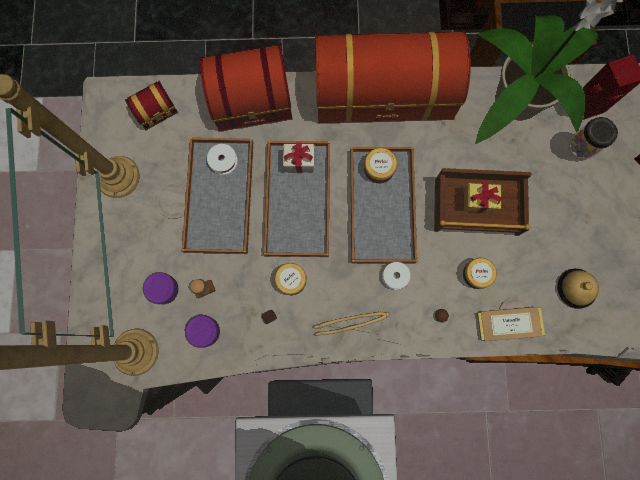

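View pics/scene.png

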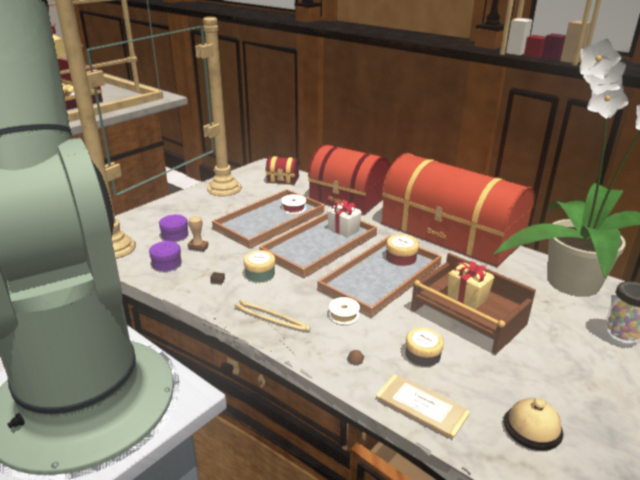

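The top view shows two gold-lidded tins at (290,278) and (480,272), purple-lidded look-alikes at (160,288) and (202,330), the stray spool at (397,276), and the gold ballotin on the step at (485,196). The trays from left to right hold the spool, the white ballotin and the red tin. I'll enlarge the tins and spool to confirm body colours, and measure.

```bash
cat > m.py <<'E'
from h import *
f=grab_frame('top');W=cloud(f);hsv=cv2.cvtColor(f['image'],cv2.COLOR_RGB2HSV)
np.set_printoptions(precision=4,suppress=True)
def top(u,v,h,rad):
    # centroid of points near top height around the seed
    c=world(f,u,v,z=h); m=(np.hypot(W[...,0]-c[0],W[...,1]-c[1])<rad)&(abs(W[...,2]-h)<.008)
    p=W[m]; (x,y),r=cv2.minEnclosingCircle((p[:,:2]*1000).astype(np.float32))
    return p.mean(0),np.array([x,y,r])/1000,len(p)
for n,u,v,h in [('tinL',290,278,.04),('tinR',480,272,.036),('spool',397,276,.02),('shown spool',221,158,.029),('shown tin',380,165,.047)]:
    print(n,*top(u,v,h,.05))
for n,(u,v,h) in dict(ball=(485,196,.092),shownb=(299,155,.057)).items():
    c=world(f,u,v,z=h); m=(np.hypot(W[...,0]-c[0],W[...,1]-c[1])<.07)&(abs(W[...,2]-h)<.012)
    p=W[m]; print(n,p.mean(0),cv2.minAreaRect((p[:,:2]*1000).astype(np.float32)),len(p))
for n,(u,v) in dict(spool=(218,195),ball=(297,198),tin=(382,205)).items():
    c=world(f,u,v,z=.02); m=(abs(W[...,2]-.022)<.006)&(abs(W[...,0]-c[0])<.16)&(abs(W[...,1]-c[1])<.075)
    p=W[m]; print(n,'tray',c,cv2.minAreaRect((p[:,:2]*1000).astype(np.float32)),len(p))
# corners of trays from image
for n,L in dict(spool=[(190,139),(252,140),(247,252),(183,251)],ball=[(266,142),(329,142),(328,255),(263,255)],tin=[(350,149),(411,149),(416,262),(351,262)],step=[(437,170),(530,172),(527,233),(435,230)]).items():
    print(n,[world(f,*q,z=.022 if n!='step' else .06)[:2] for q in L])
m=W[...,2]; 
for n,(u,v) in dict(fence1=(8,85),fence2=(10,357),chest=(392,80),choc=(485,185),rail=(480,228),stepback=(485,172)).items():
    print(n,np.nanmax(W[max(v-12,0):v+12,max(u-12,0):u+12,2]),W[v,u])
E
python3 m.py
python3 - <<'E'
from h import *
g=grab_frame('scene');im=cv2.cvtColor(g['image'],cv2.COLOR_RGB2BGR)
c=[cv2.resize(im[y-35:y+35,x-45:x+45],(360,280),interpolation=cv2.INTER_CUBIC) for x,y in [(259,265),(424,345),(344,310),(166,243)]]
cv2.imwrite('pics/crop.png',np.vstack([np.hstack(c[:2]),np.hstack(c[2:])]))
E
```

```text
tinL [0.4251 0.0443 0.0395] [0.4256 0.0443 0.0323] 785
tinR [ 0.4286 -0.343   0.0354] [ 0.4291 -0.3434  0.0318] 748
spool [ 0.4344 -0.174   0.02  ] [ 0.4427 -0.1754  0.0415] 669
shown spool [0.6924 0.1899 0.0288] [0.6986 0.1878 0.0399] 649
shown tin [ 0.662  -0.1482  0.0463] [ 0.6632 -0.1482  0.0349] 810
ball [ 0.5795 -0.3421  0.0921] ((589.9094848632812, -347.2928466796875), (87.12617492675781, 83.5852279663086), 86.1431655883789) 693
shownb [0.6775 0.024  0.0588] ((680.3107299804688, 23.73028564453125), (63.21708679199219, 52.86630630493164), 89.45496368408203) 526
spool tray [0.6087 0.1971 0.02  ] ((628.6820678710938, 198.22088623046875), (136.41282653808594, 284.4726257324219), 87.3072280883789) 1187
ball tray [0.598  0.0289 0.02  ] ((600.7660522460938, 28.66775131225586), (135.10023498535156, 251.69577026367188), 87.98152160644531) 934
tin tray [ 0.5783 -0.1506  0.02  ] ((563.4061279296875, -152.1566619873047), (135.51144409179688, 289.24505615234375), 88.90656280517578) 1290
spool [array([0.7355, 0.2594]), array([0.7297, 0.1246]), array([0.4839, 0.1344]), array([0.4892, 0.2681])]
ball [array([0.7243, 0.0943]), array([ 0.7208, -0.042 ]), array([ 0.4737, -0.034 ]), array([0.4768, 0.1011])]
tin [array([ 0.7037, -0.0869]), array([ 0.7003, -0.218 ]), array([ 0.4548, -0.2154]), array([ 0.4579, -0.0812])]
step [array([ 0.6397, -0.2627]), array([ 0.6306, -0.4531]), array([ 0.5031, -0.4351]), array([ 0.5137, -0.2509])]
fence1 0.44325914574960923 [0.6585 0.4104 0.4391]
fence2 0.5029252536457166 [0.2858 0.3515 0.4804]
chest 0.1535700434480601 [ 0.8022 -0.1683  0.1395]
choc 0.1145064350941444 [ 0.5905 -0.3432  0.1115]
rail 0.06855970308080483 [ 0.5202 -0.3481  0.0376]
stepback 0.09604296836434742 [ 0.6262 -0.3544  0.0816]
```

View pics/crop.png

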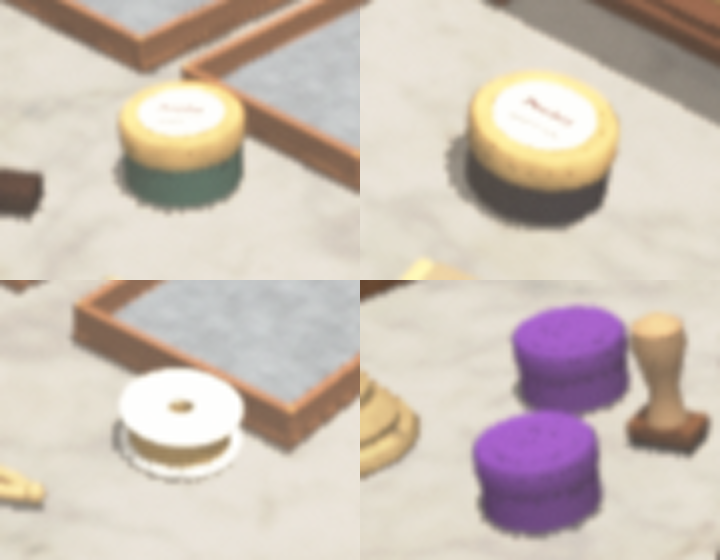

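Confirmed: the green-bodied tin at top (290,278) is tin_large. The dark navy one at (480,272) is tin_small, and the white and gold spool is at (397,276). The purple ones at (160,288) and (202,330) are decoys. Next I'll refine the positions and measure the glass fence beside the arm.

Run:
```python
from h import *
np.set_printoptions(precision=4,suppress=True)
f=grab_frame('top');W=cloud(f);hsv=cv2.cvtColor(f['image'],cv2.COLOR_RGB2HSV)
for n,h,c in [('spool_stray_center',.02,(.434,-.174)),('spool_shown_center',.029,(.692,.19))]:
    m=(hsv[...,1]<40)&(hsv[...,2]>200)&(np.hypot(W[...,0]-c[0],W[...,1]-c[1])<.045)&(abs(W[...,2]-h)<.007)
    p=W[m];(x,y),r=cv2.minEnclosingCircle((p[:,:2]*1000).astype(np.float32));print(n,x,y,r,len(p))
c=(.5795,-.342)
m=(hsv[...,2]>60)&(abs(W[...,0]-c[0])<.045)&(abs(W[...,1]-c[1])<.06)&(W[...,2]>.084)&(W[...,2]<.118)
p=W[m];print('ball',cv2.minAreaRect((p[:,:2]*1000).astype(np.float32)),p.min(0),p.max(0),len(p))
m=(abs(W[...,0]-.52)<.03)&(abs(W[...,1]+.345)<.1)&(W[...,2]>.055)&(W[...,2]<.075)
p=W[m];print('rail',np.polyfit(p[:,1],p[:,0],1),p.mean(0),len(p))
for cam in('top','scene'):
    g=f if cam=='top' else grab_frame(cam); V=cloud(g); k=(V[...,1]>.25)&(V[...,1]<.55)&(V[...,0]>.15)&(V[...,0]<.8)&(V[...,2]>.1)
    p=V[k]; print(cam,len(p),np.nanpercentile(p,[0,2,50,98,100],axis=0))
    for n in('ballotin_stray_center','spool_stray_center','tin_large_center'):
        r=tip_of(g,n)
        for q in r[:2]: print(n,q['confidence'],world(g,*q['position'],z={'b':.066,'s':.01,'t':.02}[n[0]])[:2])
```

```text
spool_stray_center 0.0 0.0 0.0 0
spool_shown_center 0.0 0.0 0.0 0
ball ((574.3978271484375, -345.6526794433594), (64.46322631835938, 52.6413688659668), 85.52083587646484) [ 0.5478 -0.3782  0.0846] [ 0.6019 -0.3118  0.1155] 802
rail [0.0358 0.5393] [ 0.5266 -0.3558  0.0622] 475
top 8611 [[0.2712 0.3496 0.1002]
 [0.2736 0.3511 0.1182]
 [0.4407 0.3884 0.3684]
 [0.6667 0.423  0.4824]
 [0.6765 0.4312 0.502 ]]
ballotin_stray_center 0.79 [ 0.5801 -0.3491]
spool_stray_center 0.81 [ 0.4315 -0.1757]
tin_large_center 0.88 [0.4106 0.3099]
tin_large_center 0.86 [0.4227 0.0477]
scene 6123 [[0.2681 0.3445 0.1001]
 [0.2707 0.3484 0.1197]
 [0.3133 0.3642 0.3332]
 [0.6654 0.4226 0.5051]
 [0.6735 0.4352 0.5167]]
ballotin_stray_center 0.78 [ 0.5838 -0.3454]
spool_stray_center 0.77 [ 0.4252 -0.1811]
tin_large_center 0.97 [0.4037 0.2977]
tin_large_center 0.94 [0.3225 0.2302]
```

```bash
python3 -m creep '[[[-1,0,0,-0.05,0,0,0],[-1,0,0,-0.05,0,0,0],[-1,0,0,-0.05,0,0,0],[-1,0,0,-0.05,0,0,0],[-1,0,0,-0.05,0,0,0],[-1,0,0,-0.05,0,0,0],[-1,0,0,-0.05,0,0,0]]]' 40; python3 -c "
from workcell import *
print(observe()['qpos'])"
```

```text
clock: 1.3
position: [0.2483, 0.5727, 0.5838]
tool_rot: [3.141, -0.0, 2.733]
force: [-0.0, 0.9, 0.9]
grip_width: 0.0852
finger_force: 0.0
[-1.25463719e+00  4.16456506e-01 -3.88609947e-03  8.97232597e-01
  1.68339431e-03  1.82714649e+00 -9.58563325e-02]
```

```bash
python3 -m creep '[[[-1,-0.033,-0.034,0,0,0,0],[-1,-0.033,-0.034,0,0,0,0],[-1,-0.033,-0.034,0,0,0,0],[-1,-0.033,-0.034,0,0,0,0]]]'; python3 -c "
from workcell import *
print(observe()['qpos'])"
```

```text
clock: 1.7
position: [0.3159, 0.3943, 0.5813]
tool_rot: [3.141, -0.0, 2.733]
force: [2.0, 0.2, -0.3]
grip_width: 0.0855
finger_force: 0.0
[-1.04893534  0.16253057  0.04553622  1.25116797 -0.00751927  1.72770137
  0.1568236 ]
```

Run:
```python
from h import *
f=grab_frame('top');W=cloud(f);hsv=cv2.cvtColor(f['image'],cv2.COLOR_RGB2HSV)
print(hsv[268:272,390:394].tolist()[0])
for n,h,c,px in [('stray',.02,(.4325,-.175),(397,276)),('shown',.029,(.692,.19),(221,158))]:
    m=((hsv[...,1]<30)&(hsv[...,2]>225)).astype(np.uint8); m[:px[1]-22]=0;m[px[1]+22:]=0;m[:,:px[0]-22]=0;m[:,px[0]+22:]=0
    v,u=np.nonzero(m); (x,y),r=cv2.minEnclosingCircle(np.stack([u,v],1).astype(np.float32)); print(n,x,y,r,len(u),world(f,x,y,z=h))
```

```text
[[53, 11, 186], [60, 7, 182], [56, 10, 187], [42, 7, 185]]
stray 0.0 0.0 0.0 0 [1.0857553  0.70685532 0.02      ]
shown 0.0 0.0 0.0 0 [1.07943875 0.70099107 0.029     ]
```

```bash
python3 -m creep '[[[-1,-0.033,-0.034,0,0,0,0],[-1,-0.033,-0.034,0,0,0,0],[-1,-0.033,-0.034,0,0,0,0],[-1,-0.033,-0.034,0,0,0,0],[-1,-0.033,-0.034,0,0,0,0],[-1,-0.033,-0.034,0,0,0,0],[-1,-0.033,-0.034,0,0,0,0]]]'
```

```text
clock: 2.45
position: [0.433, 0.084, 0.5816]
tool_rot: [3.141, 0.0, 2.733]
force: [1.4, 0.4, 0.1]
grip_width: 0.0853
finger_force: 0.0
```

```bash
python3 -m creep '[[[-1,0,0,0,0,0,8.5],[-1,0,0,0,0,0,8.5],[-1,0,0,0,0,0,8.5],[-1,0,0,0,0,0,8.5],[-1,0,0,0,0,0,8.5],[-1,0,0,0,0,0,8.5],[-1,0,0,0,0,0,8.5],[-1,0,0,0,0,0,8.5],[-1,0,0,0,0,0,8.5],[-1,0,0,0,0,0,8.5]]]' >/dev/null; python3 -m creep '[[[-1,0,0,0,0,0,8.5],[-1,0,0,0,0,0,8.5],[-1,0,0,0,0,0,8.5],[-1,0,0,0,0,0,8.5],[-1,0,0,0,0,0,8.5],[-1,0,0,0,0,0,8.5],[-1,0,0,0,0,0,8.5],[-1,0,0,0,0,0,8.5],[-1,0,0,0,0,0,3.5],[-1,0,0,0,0,0,0]]]'; python3 -c "
from workcell import *
print(observe()['qpos'])"
```

```text
clock: 4.45
position: [0.4328, 0.086, 0.5814]
tool_rot: [-3.141, -0.0, 0.0]
force: [-0.3, 0.2, 0.2]
grip_width: 0.0853
finger_force: 0.0
[-0.71051616  0.02746777  0.39826995  1.40462429 -0.01084555  1.71138045
 -1.88442636]
```

Run:
```python
from h import *
f=grab_frame('top');hsv=cv2.cvtColor(f['image'],cv2.COLOR_RGB2HSV);g=grab_frame('wrist');save(g,'w1.png')
for n,h,px in [('stray',.02,(397,276)),('shown',.029,(221,158))]:
    m=((hsv[...,1]<16)&(hsv[...,2]>172)).astype(np.uint8); m[:px[1]-20]=0;m[px[1]+20:]=0;m[:,:px[0]-20]=0;m[:,px[0]+20:]=0
    N,L,S,C=cv2.connectedComponentsWithStats(m);k=1+S[1:,4].argmax();v,u=np.nonzero(L==k); (x,y),r=cv2.minEnclosingCircle(np.stack([u,v],1).astype(np.float32)); print(n,x,y,r,len(u),world(f,x,y,z=h))
```

```text
stray 396.2947998046875 275.43353271484375 13.628216743469238 509 [ 0.42812753 -0.17367924  0.02      ]Traceback (most recent call last):
  File "<stdin>", line 5, in <module>
ValueError: attempt to get argmax of an empty sequence
```

```bash
python3 -m creep '[[[-1,-0.004,0.021,0.045,0,0,0],[-1,-0.004,0.021,0.045,0,0,0],[-1,0,0,0.05,0,0,0],[-1,0,0,0.05,0,0,0],[-1,0,0,0.05,0,0,0],[-1,0,0,0.05,0,0,0],[-1,0,0,0.05,0,0,0],[-1,0,0,0.05,0,0,0],[-1,0,0,0.05,0,0,0],[-1,0,0,0.03,0,0,0]]]' 40
```

```text
clock: 5.55
position: [0.4237, 0.0436, 0.1084]
tool_rot: [3.14, 0.002, 0.004]
force: [0.6, -0.1, 0.1]
grip_width: 0.0855
finger_force: 0.0
```

Run:
```python
from h import *
s=observe();g=grab_frame('wrist');save(g,'w2.png');T=np.array(g['T_tool_cam']);print(T.round(3),s['position'])
```

```text
[[-0.    -0.966 -0.26   0.066]
 [ 1.    -0.     0.    -0.   ]
 [-0.    -0.26   0.966 -0.143]
 [ 0.     0.     0.     1.   ]] [0.423723   0.0436302  0.10844612]
```

View pics/w2.png

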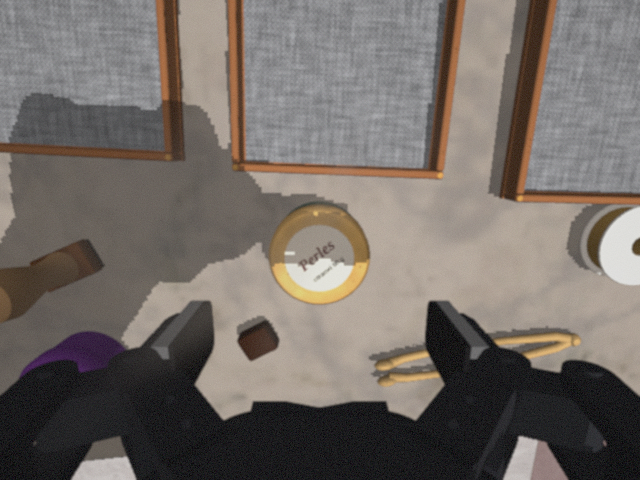

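The tin is centred between the fingers at column 320. I'll check its position along x from the wrist view.

```bash
cat >> h.py <<'E'
from scipy.spatial.transform import Rotation as Ro
def wworld(g,s,u,v,z):
    T=np.array(g['T_tool_cam']);R=Ro.from_euler('xyz',s['tool_rot']).as_matrix()
    r=R@T[:3,:3]@np.array([(u-g['cx'])/g['fx'],(v-g['cy'])/g['fy'],1]); c=R@T[:3,3]+s['position']
    return c+r*(z-c[2])/r[2]
E
python3 - <<'E'
from h import *
s=observe();g=grab_frame('wrist')
for u,v,z in[(320,255,.04),(320,303,.04),(270,255,.04),(639,245,.02),(257,340,.015)]: print(wworld(g,s,u,v,z))
E
```

```text
[0.42648719 0.04312575 0.04      ]
[0.39443562 0.04298769 0.04      ]
[0.42639915 0.07390213 0.04      ]
[ 0.42812094 -0.17112883  0.02      ]
[0.35337239 0.0892078  0.015     ]
```

```bash
python3 -m creep '[[[-1,0.001,0,0.04,0,0,0],[-1,0.001,0,0.04,0,0,0],[-1,0,0,0.02,0,0,0],[-1,0,0,0.005,0,0,0],[-1,0,0,0,0,0,0],[0.6,0,0,0,0,0,0],[0.6,0,0,0,0,0,0],[0.6,0,0,0,0,0,0],[0.6,0,0,0,0,0,0],[0.6,0,0,0,0,0,0]]]' 40
```

```text
clock: 6.65
position: [0.4279, 0.0443, 0.0079]
tool_rot: [-3.141, -0.003, 0.002]
force: [-2.0, -0.4, 17.5]
grip_width: 0.0632
finger_force: 39.1
```

```bash
python3 -m creep '[[[0.6,0,0,-0.02,0,0,0],[0.6,0,0,-0.04,0,0,0],[0.6,0,0,-0.04,0,0,0],[0.6,0.015,0.035,0,0,0,0],[0.6,0.015,0.04,0,0,0,0],[0.6,0.015,0.04,0,0,0,0],[0.6,0.015,0.04,0,0,0,0],[0.6,0.015,0.038,0,0,0,0],[0.6,0,0,0,0,0,0],[0.6,0,0,0,0,0,0]]]'
python3 - <<'E'
from h import *
s=observe();g=grab_frame('wrist');save(g,'w3.png')
f=grab_frame('top');W=cloud(f)
E
```

```text
clock: 7.65
position: [0.5021, -0.1496, 0.1071]
tool_rot: [3.141, -0.001, -0.0]
force: [-0.7, 0.8, -2.5]
grip_width: 0.0635
finger_force: 46.3
```

View pics/w3.png

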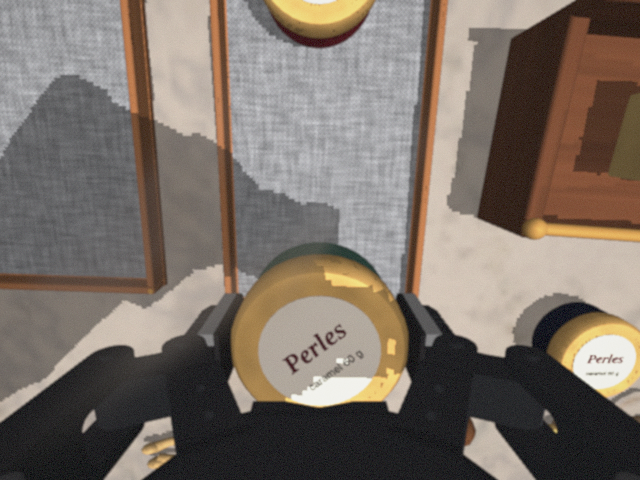

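```bash
python3 -m creep '[[[0.6,0,0,0.04,0,0,0],[0.6,0,0,0.03,0,0,0],[0.6,0,0,0.015,0,0,0],[0.6,0,0,0.003,0,0,0],[0.6,0,0,0,0,0,0],[0.6,0,0,0,0,0,0]]]'
```

```text
clock: 8.35
position: [0.5027, -0.1486, 0.0194]
tool_rot: [3.141, -0.001, 0.002]
force: [0.4, 0.8, -1.2]
grip_width: 0.0631
finger_force: 46.5
```

```bash
python3 -m creep '[[[0.6,0,0,0.004,0,0,0],[0.6,0,0,0.002,0,0,0],[0.6,0,0,0,0,0,0]]]'; python3 -m creep '[[[-0.7,0,0,0,0,0,0],[-0.7,0,0,0,0,0,0],[-0.7,0,0,0,0,0,0]]]'
```

```text
clock: 8.65
position: [0.5025, -0.1488, 0.0131]
tool_rot: [-3.141, -0.001, 0.001]
force: [-3.1, 2.2, 13.1]
grip_width: 0.0636
finger_force: 47.7
clock: 8.95
position: [0.5022, -0.1489, 0.0124]
tool_rot: [3.142, -0.0, 0.001]
force: [-0.6, 0.1, -0.3]
grip_width: 0.0726
finger_force: 0.0
```

```bash
python3 -m creep '[[[-0.7,0,0,-0.02,0,0,0],[-0.7,0,0,-0.04,0,0,0],[-0.7,0,0,-0.04,0,0,0],[-0.7,-0.015,0.04,0,0,0,0],[-1,-0.015,0.04,0,0,0,0],[-1,-0.015,0.04,0,0,0,0],[-1,-0.015,0.04,0,0,0,0],[-1,-0.013,0.034,0,0,0,0],[-1,0,0,0,0,0,0]]]'
python3 - <<'E'
from h import *
s=observe();g=grab_frame('wrist');save(g,'w4.png');print(s['position'],find_in(g,'tin_small_center')[:2])
for u,v in[(320,255)]: print(wworld(g,s,u,v,.036))
E
```

```text
clock: 9.85
position: [0.4267, -0.3478, 0.1126]
tool_rot: [3.139, 0.0, -0.005]
force: [0.2, -0.1, -0.5]
grip_width: 0.0856
finger_force: 0.0
[ 0.42669173 -0.34782837  0.11256317] [{'extent': [315.4, 249.8, 97.5, 96.7], 'confidence': 0.89}]
[ 0.42789973 -0.3482837   0.036     ]
```

View pics/w4.png

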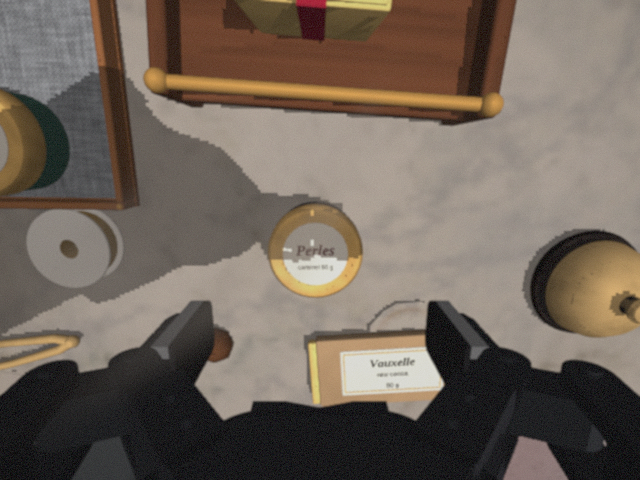

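```bash
python3 -m creep '[[[-1,0.003,-0.003,0.04,0,0,0],[-1,0,0,0.035,0,0,0],[-1,0,0,0.02,0,0,0],[-1,0,0,0.003,0,0,0],[-1,0,0,0,0,0,0],[0.6,0,0,0,0,0,0],[0.6,0,0,0,0,0,0],[0.6,0,0,0,0,0,0],[0.6,0,0,0,0,0,0]]]' 40
```

```text
clock: 10.85
position: [0.4333, -0.3403, 0.0159]
tool_rot: [3.141, -0.002, 0.001]
force: [-0.8, 1.3, 11.2]
grip_width: 0.0609
finger_force: 40.7
```

```bash
python3 -m creep '[[[0.6,0,0,-0.02,0,0,0],[0.6,0,0,-0.04,0,0,0],[0.6,0,0,-0.05,0,0,0],[0.6,0,-0.035,0,0,0,0],[0.6,0,-0.04,0,0,0,0],[0.6,0.02,-0.04,0,0,0,0],[0.6,0.04,-0.025,0,0,0,0],[0.6,0.04,-0.025,0,0,0,0],[0.6,0.04,-0.025,0,0,0,0],[0.6,0.008,0,0,0,0,0]]]'; python3 -m creep '[[[0.6,0,0,0.04,0,0,0],[0.6,0,0,0.03,0,0,0],[0.6,0,0,0.015,0,0,0],[0.6,0,0,0,0,0,0],[0.6,0,0,0,0,0,0]]]'
```

```text
clock: 11.85
position: [0.5845, -0.1446, 0.1249]
tool_rot: [-3.14, -0.003, 0.008]
force: [-0.6, -0.6, -1.2]
grip_width: 0.0607
finger_force: 45.3
clock: 12.35
position: [0.5807, -0.1502, 0.0406]
tool_rot: [3.141, -0.001, 0.001]
force: [-0.9, 0.8, -0.4]
grip_width: 0.061
finger_force: 45.3
```

```bash
python3 -m creep '[[[0.6,0,0,0.015,0,0,0],[0.6,0,0,0.004,0,0,0],[0.6,0,0,0.002,0,0,0],[0.6,0,0,0,0,0,0]]]';  python3 -m creep '[[[-0.65,0,0,0,0,0,0],[-0.65,0,0,0,0,0,0],[-0.65,0,0,0,0,0,0],[-0.65,0,0,0,0,0,0]]]'
```

```text
clock: 12.75
position: [0.5811, -0.1496, 0.0198]
tool_rot: [-3.141, -0.002, 0.002]
force: [-3.4, 3.0, 21.4]
grip_width: 0.0609
finger_force: 49.7
clock: 13.15
position: [0.5801, -0.1498, 0.0182]
tool_rot: [3.142, 0.0, 0.001]
force: [1.0, 0.2, 0.6]
grip_width: 0.0707
finger_force: 0.0
```

```bash
python3 -m creep '[[[-0.65,0,0,-0.02,0,0,0],[-0.65,0,0,-0.04,0,0,0],[-0.65,0,0,-0.04,0,0,0],[-1,-0.03,0.003,0,0,0,0],[-1,-0.04,0.007,0,0,0,0],[-1,-0.04,0.007,0,0,0,0],[-1,-0.041,0.006,0,0,0,0],[-1,0,0,0,0,0,0],[-1,0,0,0,0,0,0]]]'
python3 - <<'E'
from h import *
s=observe();g=grab_frame('wrist');save(g,'w5.png');e=find_in(g,'spool_stray_center')[:2];print(s['position'],e)
for q in e: print(wworld(g,s,*q['extent'][:2],.015))
E
```

```text
clock: 14.05
position: [0.4291, -0.1732, 0.1187]
tool_rot: [-3.142, -0.001, 0.0]
force: [-0.2, 0.0, -0.4]
grip_width: 0.0856
finger_force: 0.0
[ 0.4291034  -0.1732263   0.11866037] [{'extent': [322.2, 249.2, 83.7, 77.6], 'confidence': 0.9}]
[ 0.42686543 -0.17515558  0.015     ]
```

View pics/w5.png

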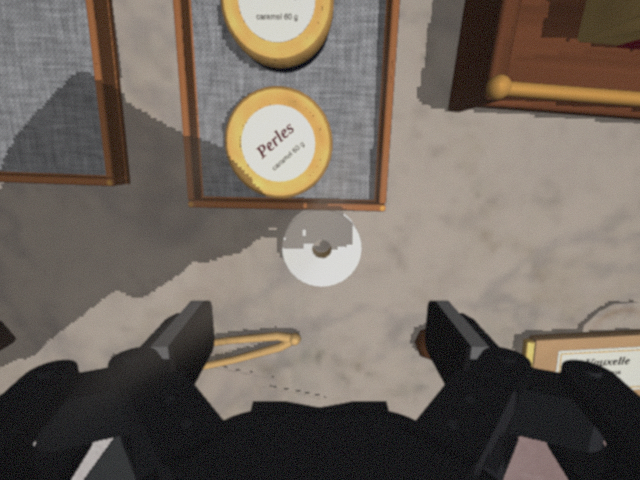

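```bash
python3 -m creep '[[[-1,-0.002,0.002,0.04,0,0,0],[-1,0,0,0.04,0,0,0],[-1,0,0,0.02,0,0,0],[-0.6,0,0,0.008,0,0,0],[-0.6,0,0,0.004,0,0,0],[-0.6,0,0,0,0,0,0],[-0.6,0,0,0,0,0,0]]]' 25
```

```text
clock: 14.85
position: [0.4279, -0.1751, 0.0071]
tool_rot: [3.141, -0.001, 0.002]
force: [0.2, 0.0, 0.3]
grip_width: 0.0686
finger_force: 0.0
```

```bash
python3 -m creep '[[[-0.6,0,0,0.005,0,0,0],[-0.6,0,0,0.002,0,0,0],[-0.6,0,0,0,0,0,0]]]'; python3 -m creep '[[[0.6,0,0,0,0,0,0],[0.6,0,0,0,0,0,0],[0.6,0,0,0,0,0,0],[0.6,0,0,0,0,0,0]]]' 25
```

```text
clock: 15.15
position: [0.4272, -0.175, -0.0007]
tool_rot: [-3.142, 0.0, 0.001]
force: [0.5, -0.4, 0.7]
grip_width: 0.0685
finger_force: 0.0
clock: 15.55
position: [0.4272, -0.175, -0.0004]
tool_rot: [3.142, -0.0, 0.001]
force: [-1.5, 0.3, 5.8]
grip_width: 0.0549
finger_force: 25.3
```

```bash
python3 -m creep '[[[0.6,0,0,-0.02,0,0,0],[0.6,0,0,-0.04,0,0,0],[0.6,0,0,-0.04,0,0,0],[0.6,0.003,-0.04,0,0,0,0],[0.6,0.01,-0.045,0,0,0,0],[0.6,0.02,-0.045,0,0,0,0],[0.6,0.02,-0.045,0,0,0,0],[0.6,0.02,-0.045,0,0,0,0],[0.6,0.02,-0.045,0,0,0,0],[0.6,0.02,-0.045,0,0,0,0]]]'; python3 -m creep '[[[0.6,0.02,-0.045,0,0,0,0],[0.6,0,-0.018,0,0,0,0],[0.6,0,0,0.04,0,0,0],[0.6,0,0,0.025,0,0,0],[0.6,0,0,0,0,0,0]]]'
```

```text
clock: 16.55
position: [0.5402, 0.1373, 0.0995]
tool_rot: [3.142, -0.0, 0.002]
force: [0.4, -0.4, -0.6]
grip_width: 0.0549
finger_force: 27.3
clock: 17.05
position: [0.5577, 0.1973, 0.0316]
tool_rot: [3.139, 0.005, 0.001]
force: [-0.9, 0.2, 0.1]
grip_width: 0.0552
finger_force: 27.3
```

```bash
python3 -m creep '[[[0.6,0,0,0.018,0,0,0],[0.6,0,0,0.005,0,0,0],[0.6,0,0,0.002,0,0,0],[0.6,0,0,0,0,0,0]]]'
```

```text
clock: 17.45
position: [0.5601, 0.1981, 0.0102]
tool_rot: [-3.141, -0.001, 0.001]
force: [-0.6, 0.0, -0.0]
grip_width: 0.0551
finger_force: 27.3
```

```bash
python3 -m creep '[[[0.6,0,0,0.003,0,0,0],[0.6,0,0,0.002,0,0,0],[0.6,0,0,0,0,0,0]]]'; python3 -m creep '[[[-0.6,0,0,0,0,0,0],[-0.6,0,0,0,0,0,0],[-0.6,0,0,0,0,0,0],[-0.6,0,0,0,0,0,0]]]'
```

```text
clock: 17.75
position: [0.56, 0.1983, 0.0047]
tool_rot: [-3.141, -0.0, 0.001]
force: [0.2, 0.6, 2.5]
grip_width: 0.0549
finger_force: 27.5
clock: 18.15
position: [0.5597, 0.1981, 0.0042]
tool_rot: [3.141, 0.0, 0.001]
force: [0.8, 0.1, -0.6]
grip_width: 0.0686
finger_force: 0.0
```

```bash
python3 -m creep '[[[-0.6,0,0,-0.02,0,0,0],[-0.6,0,0,-0.04,0,0,0],[-0.6,0,0,-0.05,0,0,0],[-1,0,0,-0.05,0,0,0],[-1,0,0.03,-0.04,0,0,0],[-1,0.002,0.045,0,0,0,0],[-1,0.002,0.045,0,0,0,0],[-1,0.002,0.045,0,0,0,0],[-1,0.002,0.045,0,0,0,0],[-1,0.002,0.045,0,0,0,0]]]'; python3 -m creep '[[[-1,0.002,0.045,0,0,0,0],[-1,0.002,0.045,0,0,0,0],[-1,0.002,0.045,0,0,0,0],[-1,0.002,0.045,0,0,0,0],[-1,0,0.045,0,0,0,0],[-1,0,0.045,0,0,0,0],[-1,0,0.03,0,0,0,0],[-1,0,0.015,0,0,0,0],[-1,0,0,0,0,0,3],[-1,0,0,0,0,0,0]]]'
python3 - <<'E'
from h import *
s=observe();g=grab_frame('wrist');save(g,'w6.png');print(s['position'],s['qpos'])
e=tip_of(g,'ballotin_stray_center')[:2]
for q in e: print(q,wworld(g,s,*q['position'],.066))
E
```

```text
clock: 19.15
position: [0.5698, -0.0586, 0.2045]
tool_rot: [-3.141, -0.0, 0.001]
force: [1.0, -0.4, -0.6]
grip_width: 0.0851
finger_force: 0.0
clock: 20.15
position: [0.5785, -0.3715, 0.204]
tool_rot: [-3.141, 0.0, -0.052]
force: [0.9, 0.3, 0.0]
grip_width: 0.085
finger_force: 0.0
[ 0.57846037 -0.37148989  0.20401541] [ 0.20499618  0.70019623  0.47465265  1.46136906 -0.34383785  1.06363014
 -0.87120278]
{'position': [292.3, 240.0], 'confidence': 0.9} [ 0.57562363 -0.34900161  0.066     ]
```

View pics/w6.png

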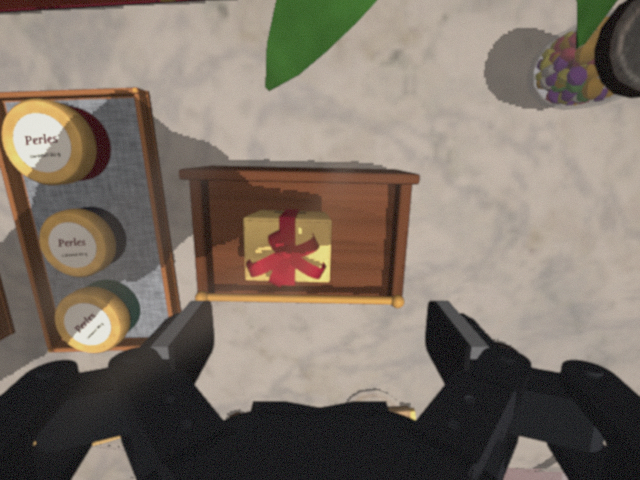

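```bash
python3 -m creep '[[[-1,-0.003,-0.024,0,0,0,0],[-1,0,0,0,0,0,0],[-1,0,0,0,0,0,0]]]'
python3 - <<'E'
from h import *
np.set_printoptions(precision=4,suppress=True)
s=observe();g=grab_frame('wrist')
d=g['range_z'];v,u=np.mgrid[:480,:640];P=np.stack([(u-g['cx'])/g['fx']*d,(v-g['cy'])/g['fy']*d,d],-1)
T=np.array(g['T_tool_cam']);R=Ro.from_euler('xyz',s['tool_rot']).as_matrix()
W=(P@T[:3,:3].T+T[:3,3])@R.T+s['position'];W[d==0]=np.nan
np.save('w.npy',W);print(s['position'],g['fx'])
b=(abs(W[...,0]-.576)<.045)&(abs(W[...,1]+.346)<.06)
for lo,hi in[(.055,.07),(.07,.08),(.08,.088),(.088,.096),(.096,.104),(.104,.12)]:
    p=W[b&(W[...,2]>lo)&(W[...,2]<hi)]
    if len(p)>5: print(lo,hi,len(p),np.percentile(p,[1,99],axis=0)[:,:2].ravel(),cv2.minAreaRect((p[:,:2]*1000).astype(np.float32)))
E
```

```text
clock: 20.55
position: [0.5772, -0.3467, 0.2046]
tool_rot: [-3.141, -0.0, -0.048]
force: [-0.4, -0.5, 0.3]
grip_width: 0.0854
finger_force: 0.0
[ 0.5772 -0.3467  0.2046] 353.4731972163386
0.055 0.07 149 [ 0.595  -0.3775  0.5995 -0.3206] ((597.841552734375, -348.93060302734375), (59.216270446777344, 2.268904685974121), 85.4862060546875)
0.07 0.08 129 [ 0.5955 -0.4052  0.6209 -0.3203] ((601.8359985351562, -364.8762512207031), (19.93973159790039, 88.51641845703125), 14.692187309265137)
0.08 0.088 104 [ 0.5958 -0.405   0.6209 -0.3187] ((602.1316528320312, -363.68914794921875), (18.989425659179688, 90.48699951171875), 14.01624870300293)
0.088 0.096 3169 [ 0.549  -0.3793  0.6002 -0.315 ] ((574.4107055664062, -347.4738464355469), (64.34114074707031, 52.008174896240234), 85.74069213867188)
0.096 0.104 467 [ 0.5495 -0.376   0.5991 -0.3176] ((574.3233642578125, -346.9520568847656), (59.196388244628906, 51.25199508666992), 85.56206512451172)
0.104 0.12 1945 [ 0.5548 -0.3714  0.5904 -0.3205] ((572.4765014648438, -345.396484375), (40.78577423095703, 55.49796676635742), 8.861649513244629)
```

```bash
python3 -m creep '[[[-1,-0.002,0,0.045,0,0,1],[-1,0,0,0.045,0,0,0],[-1,0,0,0.04,0,0,0],[-1,0,0,0.012,0,0,0],[-1,0,0,0.008,0,0,0],[-1,0,0,0,0,0,0]]]'; python3 -m creep '[[[0.8,0,0,0,0,0,0],[0.8,0,0,0,0,0,0],[0.8,0,0,0,0,0,0],[0.8,0,0,0,0,0,0],[0.8,0,0,0,0,0,0]]]' 30
```

```text
clock: 21.2
position: [0.575, -0.3482, 0.0549]
tool_rot: [3.141, -0.001, -0.069]
force: [-0.2, -0.4, 0.2]
grip_width: 0.0852
finger_force: 0.0
clock: 21.7
position: [0.5756, -0.3482, 0.0563]
tool_rot: [3.141, -0.002, -0.068]
force: [-1.1, 0.2, 7.0]
grip_width: 0.0639
finger_force: 31.8
```

```bash
python3 -m creep '[[[0.8,0,0,-0.01,0,0,0],[0.8,0,0,-0.03,0,0,0],[0.8,0,0,-0.04,0,0,0],[0.8,0,0,-0.04,0,0,0],[0.8,0,0,0,0,0,0],[0.8,0,0,0,0,0,0]]]' 45
python3 - <<'E'
from h import *
s=observe();g=grab_frame('scene');w=grab_frame('wrist')
a=g['image'][200:360,380:560];a=cv2.resize(a,(400,356));b=cv2.resize(w['image'],(400,300));b=np.vstack([b,np.zeros((56,400,3),np.uint8)])
save({'image':np.hstack([a,b])},'lift.png')
E
```

```text
clock: 22.3
position: [0.5752, -0.3476, 0.176]
tool_rot: [3.141, -0.002, -0.068]
force: [-0.4, -0.6, -1.8]
grip_width: 0.0634
finger_force: 50.1
```

View pics/lift.png

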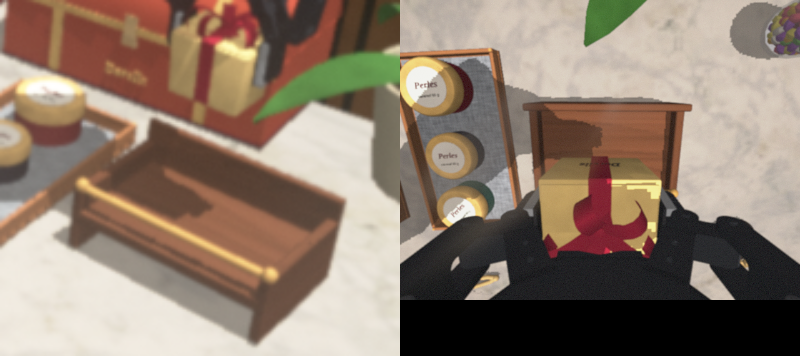

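```bash
python3 -m creep '[[[0.8,0,0,0,0,0,-2],[0.8,-0.004,-0.04,0,0,0,0],[0.8,-0.004,-0.042,0,0,0,0],[0.8,-0.004,-0.042,0,0,0,0],[0.8,-0.004,-0.042,0,0,0,0],[0.8,-0.004,-0.042,0,0,0,0],[0.8,-0.004,-0.042,0,0,0,0],[0.8,-0.004,-0.042,0,0,0,0],[0.8,-0.004,-0.042,0,0,0,0],[0.8,-0.004,-0.042,0,0,0,0]]]'; python3 -m creep '[[[0.8,0,0,0.04,0,0,0],[0.8,0,0,0.04,0,0,0],[0.8,0,0,0.035,0,0,0],[0.8,0,0,0.015,0,0,0],[0.8,0,0,0,0,0,0],[0.8,0,0,0,0,0,0]]]'
```

```text
clock: 23.4
position: [0.5507, 0.031, 0.1738]
tool_rot: [3.141, 0.001, -0.032]
force: [1.2, 0.5, -1.4]
grip_width: 0.0637
finger_force: 50.2
clock: 24.0
position: [0.5519, 0.0291, 0.0452]
tool_rot: [3.142, -0.001, -0.034]
force: [0.2, -0.1, -0.8]
grip_width: 0.0639
finger_force: 50.3
```

```bash
python3 -m creep '[[[0.8,0,0,0.012,0,0,0],[0.8,0,0,0.006,0,0,0],[0.8,0,0,0,0,0,0]]]'; python3 -m creep '[[[0.8,0,0,0.003,0,0,0],[0.8,0,0,0.001,0,0,0],[0.8,0,0,0,0,0,0]]]'
```

```text
clock: 24.3
position: [0.5511, 0.0295, 0.0259]
tool_rot: [-3.142, 0.001, -0.033]
force: [-0.5, -0.8, -1.9]
grip_width: 0.0635
finger_force: 50.3
clock: 24.6
position: [0.5514, 0.0294, 0.0223]
tool_rot: [3.142, -0.0, -0.034]
force: [-0.2, -0.4, -2.3]
grip_width: 0.0635
finger_force: 50.3
```

```bash
python3 -m creep '[[[0.8,0,0,0.0015,0,0,0],[0.8,0,0,0.0015,0,0,0],[0.8,0,0,0,0,0,0]]]'
```

```text
clock: 24.9
position: [0.5517, 0.0296, 0.0211]
tool_rot: [-3.14, -0.001, -0.034]
force: [-12.3, 1.1, 40.0]
grip_width: 0.0637
finger_force: 53.7
```

Contact with the floor is clear, so I'll release and withdraw.

```bash
python3 -m creep '[[[0.8,0,0,-0.0015,0,0,0],[-0.65,0,0,0,0,0,0],[-0.65,0,0,0,0,0,0],[-0.65,0,0,0,0,0,0],[-0.65,0,0,-0.02,0,0,0],[-0.65,0,0,-0.04,0,0,0],[-0.65,0,0,-0.05,0,0,0],[-1,0,0,-0.05,0,0,0],[-1,-0.02,0,-0.04,0,0,0]]]'; python3 -m creep '[[[-1,-0.045,0,-0.01,0,0,0],[-1,-0.045,0,-0.01,0,0,0],[-1,-0.02,0,0,0,0,0],[-1,0,0,0,0,0,0]]]'
python3 - <<'E'
from h import *
np.set_printoptions(precision=4,suppress=True)
f=grab_frame('top');save(f,'end.png');W=cloud(f)
for n,c,h,r in[('large',(.503,-.149),.045,.04),('small',(.581,-.15),.041,.036),('red',(.6632,-.148),.047,.045),('ball',(.551,.03),.057,.05),('white',(.68,.024),.057,.05),('spool',(.56,.198),.025,.035),('redspool',(.692,.19),.029,.038)]:
    m=(np.hypot(W[...,0]-c[0],W[...,1]-c[1])<r)&(abs(W[...,2]-h)<.012);p=W[m]
    A=np.c_[p[:,:2]-p[:,:2].mean(0),np.ones(len(p))];k=np.linalg.lstsq(A,p[:,2],rcond=None)[0]
    (x,y),rr=cv2.minEnclosingCircle((p[:,:2]*1000).astype(np.float32));print(n,p.mean(0),x,y,rr,'tilt',k[:2],len(p))
E
```

```text
clock: 25.8
position: [0.5327, 0.0299, 0.2233]
tool_rot: [3.141, -0.002, -0.034]
force: [-0.2, 0.7, 1.0]
grip_width: 0.0854
finger_force: 0.0
clock: 26.2
position: [0.4193, 0.0341, 0.2411]
tool_rot: [-3.14, 0.0, -0.033]
force: [1.2, -0.8, -0.4]
grip_width: 0.0853
finger_force: 0.0
large [ 0.4988 -0.1471  0.0442] 499.8885803222656 -147.5041046142578 32.67966842651367 tilt [ 0.0144 -0.0098] 783
small [ 0.5748 -0.1483  0.0402] 575.8071899414062 -148.6468963623047 31.530895233154297 tilt [ 0.0169 -0.0012] 704
red [ 0.6614 -0.1478  0.0461] 662.8523559570312 -148.4154815673828 34.55955505371094 tilt [ 0.031  -0.0185] 834
ball [nan nan nan] 0.0 0.0 0.0 tilt [0. 0.] 0
white [0.6773 0.0239 0.0587] 680.8317260742188 23.663917541503906 38.94091796875 tilt [ 0.0738 -0.0068] 529
spool [nan nan nan] 0.0 0.0 0.0 tilt [0. 0.] 0
redspool [0.6897 0.1903 0.0291] 689.8927001953125 190.1024169921875 31.676250457763672 tilt [ 0.0122 -0.0087] 617<stdin>:6: RuntimeWarning: Mean of empty slice.
  ret = um.true_divide(
<stdin>:7: RuntimeWarning: Mean of empty slice.
```

View pics/end.png

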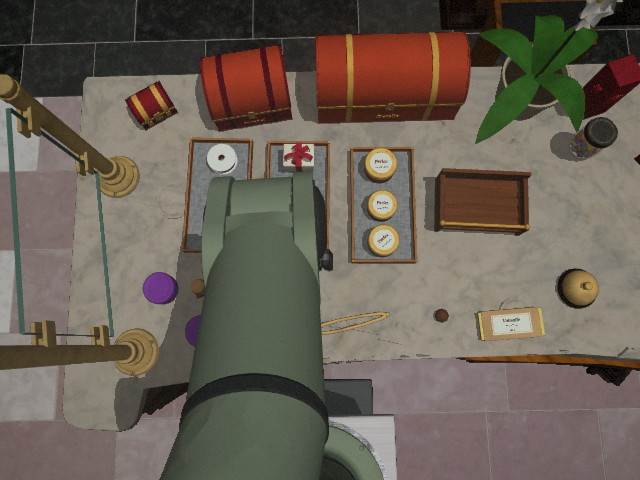

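The arm hides the other two strays. The tins at (383,240), (382,206) and (380,165) are all upright in their tray. I'll move the arm right to see the rest.

```bash
python3 -m creep '[[[-1,0,0.045,0,0,0,0],[-1,0,0.045,0,0,0,0],[-1,0,0.045,0,0,0,0],[-1,0,0.045,0,0,0,0],[-1,0,0.045,0,0,0,0],[-1,0,0.045,0,0,0,0],[-1,0,0.045,0,0,0,0],[-1,0,0.045,0,0,0,0],[-1,0,0,0,0,0,0]]]'
python3 - <<'E'
from h import *
np.set_printoptions(precision=4,suppress=True)
f=grab_frame('top');save(f,'end2.png');W=cloud(f)
for n,c,h,r in[('ball',(.551,.03),.057,.05),('spool',(.56,.198),.025,.04),('white',(.68,.024),.057,.05)]:
    m=(np.hypot(W[...,0]-c[0],W[...,1]-c[1])<r)&(abs(W[...,2]-h)<.006);p=W[m]
    A=np.c_[p[:,:2]-p[:,:2].mean(0),np.ones(len(p))];k=np.linalg.lstsq(A,p[:,2],rcond=None)[0]
    print(n,p.mean(0),cv2.minAreaRect((p[:,:2]*1000).astype(np.float32)),'tilt',k[:2],len(p))
E
```

```text
clock: 27.15
position: [0.4079, -0.3324, 0.2405]
tool_rot: [3.138, 0.001, -0.04]
force: [-0.2, 1.1, -0.2]
grip_width: 0.0857
finger_force: 0.0
ball [0.5495 0.0306 0.0588] ((550.6382446289062, 30.744352340698242), (63.8366584777832, 53.52394485473633), 89.13941955566406) tilt [ 0.0229 -0.0051] 488
spool [0.5619 0.199  0.0251] ((562.4864501953125, 199.11363220214844), (55.83879089355469, 54.89577102661133), 44.130191802978516) tilt [-0.0182 -0.0061] 522
white [0.6781 0.0241 0.0585] ((680.9841918945312, 23.920190811157227), (63.1955451965332, 51.91490173339844), 89.1469955444336) tilt [ 0.0473 -0.0047] 458
```

View pics/end2.png

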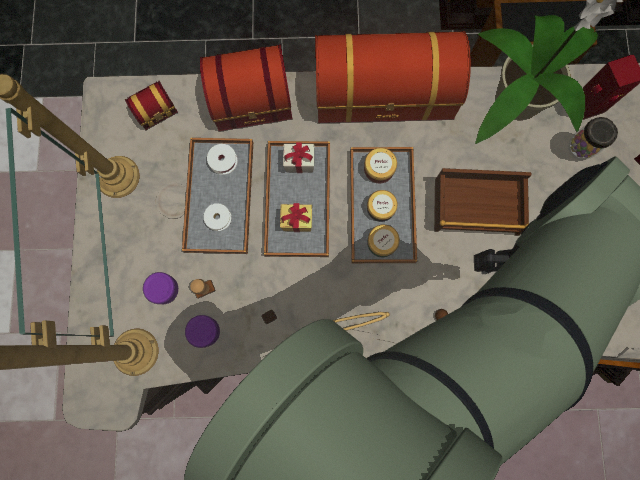

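All four strays stand in their trays: the spool at (217,217), the ballotin at (296,217), and the tins at (383,206) and (384,240). Their heights and tilt fit, and the shown pieces haven't moved. I'm handing in.

```bash
python3 -c "
from workcell import *
print(job_done())"
```

```text
the job is handed in; nothing more can be done
None
```

I put all four strays, both tins, the spool and the ballotin, upright in the trays of their kind and handed the job in; the last camera check showed the pieces already there unmoved, but the hand-in returned no verdict.

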